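# Snap each turned cover into its matching holding nest

## Task

Pair the two round aluminium covers with the two holding nests at the back of the bench: slide each into the nest of its own width, in through its open mouth past the sprung plungers, until it rests right up against that nest's back stop. The stops have been set for measuring, so feel for them and do not shove them back; leave the six-sided cover and everything else on the bench where it is.

Things in the scene. Friction and masses are not known exactly. Their poses are not given: they have to be found in the camera images.
- wide_cover: wide round cover, aluminium, lying flat, too big to grasp: flange 114 mm diameter, 18 mm thick, on it a 92 to 88 mm boss; 40 mm tall in all; 0.4 to 0.75 kg. Origin at the centre of its underside, z up
- narrow_cover: narrow round cover, aluminium, too big to grasp: a plain drum 90 mm in diameter, 40 mm tall; 0.35 to 0.6 kg. Origin at the centre of its underside, z up
- wide_nest: wide nest for the 114 mm cover, fixed aluminium. Origin on the bench at the seat; +x runs from the open mouth to the back, covers slide in along it on the bench (no floor). Cheeks 14 mm thick, 24 tall, inner faces at y = +-59.5 mm, x = -32 to 30; lead-ins flare 13 mm outward to x = -60. Stop face at x = 57 mm + its joint; a seated cover touches it. The stop's guide reaches x = 157, 54 mm tall
- narrow_nest: narrow nest for the 90 mm cover, fixed aluminium. Origin on the bench at the seat; +x runs from the open mouth to the back, covers slide in along it on the bench (no floor). Cheeks 14 mm thick, 24 tall, inner faces at y = +-47.5 mm, x = -32 to 30; lead-ins flare 13 mm outward to x = -60. Stop face at x = 45 mm + its joint; a seated cover touches it. The stop's guide reaches x = 145, 54 mm tall
- wide_nest_gate (a point): midway between the wide nest's two sprung plungers, at nest x = -24, z = 9 mm. Each has a round nose (radius 6 mm) standing out of its cheek to y = +-52 mm; spring 0.9 N plus 0.3 N per mm pressed in. Snapping a cover's widest part past here takes 5 to 14 N with its drag on the bench; bearing down on it as well can jam it. The stop lies beyond
- narrow_nest_gate (a point): midway between the narrow nest's two sprung plungers, at nest x = -24, z = 9 mm. Each has a round nose (radius 6 mm) standing out of its cheek to y = +-38.5 mm; spring 0.9 N plus 0.3 N per mm pressed in. Snapping a cover's widest part past here takes 5 to 14 N with its drag on the bench; bearing down on it as well can jam it. The stop lies beyond
- wide_nest_stop_face (a point): centre of the front face of the wide nest's adjustable stop (50 mm wide, z from 1 to 27 mm), 12 mm above the bench; x as the nest's x (away from the mouth). The stop is only clamped: a push over about 40 N shifts it back
- narrow_nest_stop_face (a point): centre of the front face of the narrow nest's adjustable stop (50 mm wide, z from 1 to 27 mm), 12 mm above the bench; x as the nest's x (away from the mouth). The stop is only clamped: a push over about 40 N shifts it back
- wide_nest_stop (a joint): setting of the wide nest's stop, m: grows as it moves back (nest +x); starts between 0 and 0.012
- narrow_nest_stop (a joint): setting of the narrow nest's stop, m: grows as it moves back (nest +x); starts between 0 and 0.012
- hex_cover: bystander: six-sided aluminium cover, 90 mm across flats, 38 mm tall with a 68 mm round boss; origin under its centre. It belongs to neither nest
- tape_roll: bystander: cardboard-brown tape roll lying flat, 96 mm diameter, 24 mm tall; origin under its centre
- gauge_disc: bystander: small steel gauge cylinder, 40 mm diameter, 30 mm tall; origin under its centre
- pen_mug: bystander: white cup, 76 mm diameter, 90 mm tall; origin under its centre
- oil_bottle: bystander: grey bottle, 48 mm diameter, 120 mm tall; origin under its centre
- screwdriver: bystander: screwdriver lying on the bench, along its own x
- slotted_sleeve: bystander: upright steel sleeve with four prongs on top, 56 mm diameter, 109 mm tall; origin under its centre
Not all that is in view belongs to the job. Leave any black or yellow look-alike of the narrow_cover alone.

How it is judged:
At the end, for the whole second after the job is handed in: Each cover lies flat and still in the nest of its own width, within 2.5 mm of touching that nest's stop and within 5 mm of the nest's centre line, its underside less than 4 mm off the bench (x of wide_cover in the frame of wide_nest_stop_face between -0.0595 and -0.054 m and y of wide_cover in the frame of wide_nest between -0.005 and 0.005 m and height (world z) of each of wide_cover, narrow_cover below 0.004 m and angle between each of wide_cover, narrow_cover's own z axis and vertical below 0.06 rad and linear speed of each of wide_cover, narrow_cover below 0.01 m/s and x of narrow_cover in the frame of narrow_nest_stop_face between -0.0475 and -0.042 m and y of narrow_cover in the frame of narrow_nest between -0.005 and 0.005 m).
It fails at once if the wide nest's stop was shoved more than 4 mm from its setting (distance of wide_nest_stop_face from where it was at the start of the episode above 0.004 m).
It fails at once if the narrow nest's stop was shoved more than 4 mm from its setting (distance of narrow_nest_stop_face from where it was at the start of the episode above 0.004 m).
It fails at once if a bystander (six-sided cover, tape roll, gauge cylinder, cup, bottle, screwdriver or sleeve) was moved more than 15 mm (distance of any of hex_cover, tape_roll, gauge_disc, pen_mug, oil_bottle, screwdriver, slotted_sleeve from where it was at the start of the episode above 0.015 m).
It also fails if it takes over 72 s, if anything falls off the work surface, if the arm or the gripper's body presses on something with over 40 N, if the wrist force passes 120 N, or if a joint passes its speed limit or range.

## Robot

A 6-joint arm with a two-finger parallel gripper is mounted at the origin on the work surface. World frame = base frame: x ahead of the robot, y to its left, z up, the work surface at z = 0. Lengths are in m, angles in rad, forces in N, time in s.
With the tool pointing down it reaches from about 0.375 to 0.9 m from the base axis. Payload 3.1 kg.
Tool frame: the origin (TCP) lies on the centre line of the jaws, within the pads' length; the fingertips stand 19 mm ahead of it and the grasp point (between the pads) is the TCP; z points along the fingers, y is the line along which they close (so a half turn about z gives the same grasp; the last joint's range is limited). The gripper opens to 85 mm and grips with 20 to 120 N. Pads are 22 mm wide; open, the fingers measure 114 mm over their backs; the gripper's body (76 mm by 85 mm) begins 54 mm behind the grasp point. The pads swing forward as they close: fully open they stand 13 mm farther back than shut.
Start: joints at [-1.407, 0.527, 1.433, -0, 1.181, -0.178], TCP at [0.21, -0.589, 0.25] pointing down, gripper open.
Joint ranges: [-3.08, 3.08], [-0.75, 2.2], [0.22, 2.44], [-1.43, 4.57], [0, 2.65], [-2.85, 2.85]. Speed limits (rad/s): [2.79, 2.79, 3.14, 3.14, 3.14, 3.14].

## Interface

Orientations are given as a unit quaternion [x, y, z, w].
In Python, from station import manip, cams, sign_off gives the robot as it stands.
- The arm moves only by the tool carry_out, never from a script. Its argument "targets" is a list that holds one entry, the list of rows, each a list of 7 numbers: the shift along the tool's x, y, z in cm, then the turn, a rotation vector about the tool's x, y, z in degrees, then the finger opening in cm, from 0 to 8.54. A call has 1 to 12 rows; each row is the pose to reach, as a shift and turn from the pose commanded when the call began, along the tool's axes at that moment; what a row does not reach only later rows make up. A row lasts 1/12 s, in which the tool goes at most 41.7 mm and 7.16 degrees, less where a joint would pass 70% of its speed; a pose out of reach is approached as far as the arm can. A call with a gripper value outside its range is refused whole. The fingers move at their own pace and stop on an object; "force" is the grip in N (left out, the last holds). Time passes only in rows, so rows that repeat a pose let the fingers close. It gives the time, the measured TCP pose, the force, the opening and the grip force at its end, in the units of the state.
- manip.sense(): the state, without advancing time (a new reading comes with each control period).
- cams.snapshot(name): name is "scene" or "top" or "wrist"; returns the picture (400x640x3 uint8, red, green, blue); there is no depth.
- cams.camera_info(name): a dict with "K" (3x3 intrinsics, pixels), "T" (4x4, takes a point from camera to world coordinates). Camera axes: x right, y down, z forward; pixel columns grow to the right and rows downward; lengths in m; the calibration is good to about 2 mm. A picture is of the moment at which its call begins: read the wrist's pose just before it. camera_info takes no time and is no camera call; for the wrist camera it gives the pose at the moment of the call.
- sign_off(): hands the job in; it is judged then, once.
The state is a dict: "t": time; "q": joint angles; "qd": joint speeds; "tau": joint torques, N m; "tcp_pos": TCP position; "tool_rot": TCP orientation; "force": force on the tool from outside, world axes, zero at the start; "ft_torque": the same for the moment, N m; "finger_gap": opening from 0.0 (shut) to 1.0 (fully open); "gripper_force": force on a finger pad.
Only numpy, scipy, OpenCV 4.12 (cv2) and the standard library are available. Lean on these libraries where they do the work, as an engineer would, in place of code of your own. Each camera call takes 0.05 s, during which the arm holds its last target. There are 200 camera calls.

## Working session

There is one attempt and no reset: what is moved stays moved. The work goes in short steps, Python scripts to look and compute and a tool call to move; the robot and the scene stay as the last step left them, time stands still between calls to the robot, and variables do not carry over. Pictures are saved under pics/ and viewed, at most 10 in all, crops included, and the job is handed in when it is done.

Besides the shell and the picture viewer there is one more tool, called after "Request:" as name([rows], argument=value, ...), one row to a line, values as JSON. carry_out: Moves the arm, as the interface text tells. Its arguments: {"type":"object","properties":{"targets":{"type":"array"},"force":{"type":"number"}},"required":["targets"]}

```bash
mkdir -p pics
python3 - <<'E'
from station import manip,cams
import cv2,numpy as np
print(manip.sense())
for n in ["scene","top"]:
    i=cams.camera_info(n);print(n,np.round(i["K"],1).tolist(),np.round(i["T"],4).tolist())
    im=cams.snapshot(n);cv2.imwrite(f"pics/{n}0.png",im[:,:,::-1])
E
```

```text
{'t': 0.0, 'q': array([-1.40649737e+00,  5.28421667e-01,  1.43389388e+00, -3.47010435e-07,
        1.18136908e+00, -1.78477216e-01]), 'qd': array([ 4.34659840e-06, -5.64843047e-04, -1.53281592e-03,  5.25072300e-04,
       -5.88220104e-04, -8.49343298e-04]), 'tau': array([ 1.21898040e-03, -4.42349732e+01, -1.78026080e+01, -1.13420281e-04,
        8.37543514e-03,  8.90577724e-06]), 'tcp_pos': array([ 0.20999553, -0.58796292,  0.24936358]), 'tool_rot': array([ 9.85348427e-01,  1.70550235e-01,  7.25460555e-06, -1.04595795e-03]), 'force': array([ 0.06069186, -0.26887252,  0.46616201]), 'ft_torque': array([0.02592208, 0.00181318, 0.04930554]), 'gripper_force': 0.0, 'finger_gap': 1.0011345965810483}
scene [[420.5, 0.0, 320.5], [0.0, 420.5, 196.3], [0.0, 0.0, 1.0]] [[-0.8105, 0.3178, -0.492, 1.0506], [0.5857, 0.4434, -0.6785, 0.79], [0.0025, -0.8381, -0.5455, 0.6695], [0.0, 0.0, 0.0, 1.0]]
top [[494.2, 0.0, 318.3], [0.0, 494.2, 202.2], [0.0, 0.0, 1.0]] [[-0.0018, -0.9987, 0.0516, 0.414], [-1.0, 0.0015, -0.0051, 0.0377], [0.005, -0.0516, -0.9987, 1.7077], [0.0, 0.0, 0.0, 1.0]]
```

View pics/top0.png

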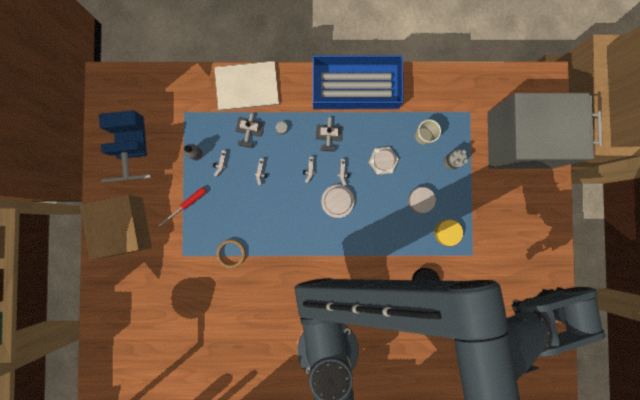

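View pics/scene0.png

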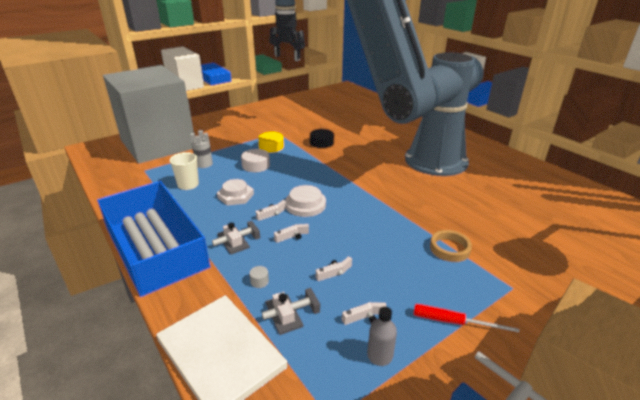

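Top view: the wide cover is at (338,201) and the narrow one at (423,200). The left nest (cheeks at 221 and 261) is the wider one, and the right nest (cheeks at 311 and 343) is the narrow one. The hex cover is at (384,160). The scene view confirms these identities. Next I'll move the wrist camera over the nests.

Request:
carry_out([
  [[30,-26,-8,0,0,-35,0],[30,-26,-8,0,0,-35,4],[30,-26,-8,0,0,-35,4],[30,-26,-8,0,0,-35,4],[30,-26,-8,0,0,-35,4],[30,-26,-8,0,0,-35,4],[30,-26,-8,0,0,-35,4],[30,-26,-8,0,0,-35,4],[30,-26,-8,0,0,-35,4],[30,-26,-8,0,0,-35,4],[30,-26,-8,0,0,-35,4],[30,-26,-8,0,0,-35,4]],
])

```text
t: 1.1
tcp_pos: [0.4057, -0.2415, 0.3305]
tool_rot: [0.888, 0.461, -0.0, 0.0]
force: [-0.9, -0.0, 0.3]
finger_gap: 0.463
gripper_force: 0.0
```

```bash
cat > h.py <<'E'
from station import manip,cams
import numpy as np,cv2
from scipy.spatial.transform import Rotation as R
def st():
    s=manip.sense(); r=R.from_quat(s["tool_rot"]); x=r.as_matrix()[:,0]
    print("t %.2f"%s["t"],"tcp",np.round(s["tcp_pos"]*1000,1),"psi %.1f"%np.degrees(np.arctan2(x[1],x[0])),"z",np.round(r.as_matrix()[:,2],3),"F",np.round(s["force"],1),"gap %.2f"%s["finger_gap"],"q6 %.2f"%s["q"][5])
    return s
def go(x,y,z,psi,):
    "tool-frame row (cm,deg) from present pose to world x,y,z,psi"
    s=st(); r=R.from_quat(s["tool_rot"]); d=r.inv().apply(np.array([x,y,z])-s["tcp_pos"])*100
    p=np.radians(psi); c,n=np.cos(p),np.sin(p)
    t=R.from_matrix(np.array([[c,n,0],[n,-c,0],[0,0,-1.]]))
    print("row",np.round(d,2),np.round((r.inv()*t).as_rotvec(degrees=True),1),"rows>=%.1f"%(np.linalg.norm(d)/4.17))
def px2w(i,u,v,z):
    K,T=np.array(i["K"]),np.array(i["T"])
    d=T[:3,:3]@np.linalg.solve(K,[u,v,1.]); o=T[:3,3]
    return o+d*(z-o[2])/d[2]
def w2px(i,p):
    K,T=np.array(i["K"]),np.array(i["T"]); q=K@(T[:3,:3].T@(np.asarray(p)-T[:3,3])); return q[:2]/q[2]
E
python3 - <<'E'
from h import *
go(.60,.10,.40,90)
i=cams.camera_info("wrist");print(np.round(i["K"],1),np.round(i["T"],3))
E
```

```text
t 1.10 tcp [ 405.7 -241.5  330.5] psi 54.9 z [ 0.    -0.001 -1.   ] F [-0.9 -0.   0.3] gap 0.46 q6 -0.16
row [39.1  -3.77 -6.97] [  0.    0.  -35.1] rows>=9.6
[[354.5   0.  321.4]
 [  0.  354.5 199.6]
 [  0.    0.    1. ]] [[ 0.818 -0.554 -0.154  0.445]
 [-0.576 -0.788 -0.219 -0.187]
 [-0.     0.268 -0.963  0.455]
 [ 0.     0.     0.     1.   ]]
```

Request:
carry_out([
  [[44,-13.5,-7,0,0,-35,4],[44,-13.5,-7,0,0,-35,4],[44,-13.5,-7,0,0,-35,4],[44,-13.5,-7,0,0,-35,4],[44,-13.5,-7,0,0,-35,4],[44,-13.5,-7,0,0,-35,4],[44,-13.5,-7,0,0,-35,4],[44,-13.5,-7,0,0,-35,4],[44,-13.5,-7,0,0,-35,4],[44,-13.5,-7,0,0,-35,4],[44,-13.5,-7,0,0,-35,4],[44,-13.5,-7,0,0,-35,4]],
])

```text
t: 2.1
tcp_pos: [0.5521, 0.1981, 0.4003]
tool_rot: [0.708, 0.706, 0.002, -0.0]
force: [0.4, -0.5, -0.1]
finger_gap: 0.475
gripper_force: 0.0
```

Run:
```python
from h import *
import pickle
st()
i=cams.camera_info("wrist");im=cams.snapshot("wrist");pickle.dump((i,im),open("w1.pkl","wb"))
cv2.imwrite("pics/w1.png",im[:,:,::-1]);st()
```

```text
t 2.10 tcp [552.1 198.1 400.3] psi 89.8 z [ 0.002  0.003 -1.   ] F [ 0.4 -0.5 -0.1] gap 0.48 q6 0.16
t 2.15 tcp [551.6 196.6 399.8] psi 89.8 z [ 0.001  0.001 -1.   ] F [ 1.  -0.7  0.2] gap 0.47 q6 0.15
```

View pics/w1.png

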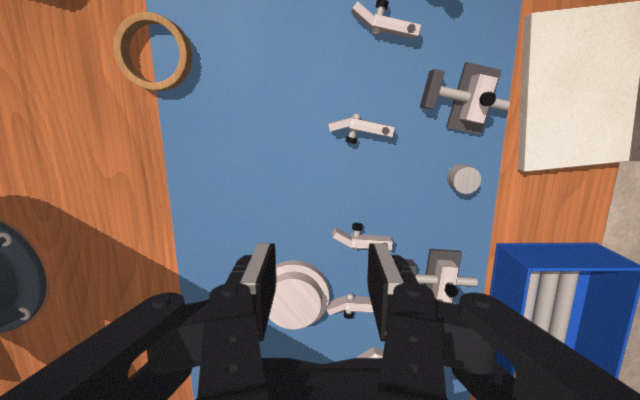

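Run:
```python
from h import *
import pickle
i,im=pickle.load(open("w1.pkl","rb"))
s=1600; W,H=768,528; y0,x0=.39,.84
def mapz(i,im,z):
    wp=[(x0-.3,y0),(x0-.3,y0-.4),(x0,y0),(x0,y0-.4)]
    src=np.float32([w2px(i,(x,y,z)) for x,y in wp]); dst=np.float32([((y0-y)*s,(x0-x)*s) for x,y in wp])
    return cv2.warpPerspective(im,cv2.getPerspectiveTransform(src,dst),(W,H),flags=cv2.INTER_CUBIC)
o=mapz(i,im,.024)
for k in range(0,49,5):
    y=np.round(.35-.05*(k//5),3);u=int((y0-y)*s);cv2.line(o,(u,0),(u,H),(0,255,0) ,1);cv2.putText(o,"%.2f"%y,(u,10),0,.35,(255,255,0))
for x in np.arange(.55,.84,.05):
    v=int((x0-x)*s);cv2.line(o,(0,v),(W,v),(0,255,0),1);cv2.putText(o,"%.2f"%x,(0,v-2),0,.35,(255,255,0))
cv2.imwrite("pics/r1.png",o[:,:,::-1])
```

```text
(no output)
```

View pics/r1.png

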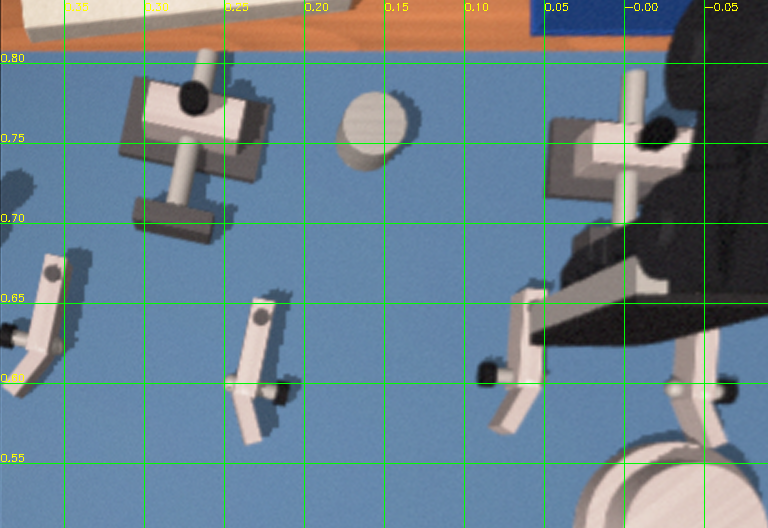

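The rectified view shows the wide nest with its seat near (0.637, 0.296) and yaw about -11.7°. The narrow nest's seat is near (0.629, 0.002) with yaw about -3.5°. The inner widths measure 118 and 94 mm, which matches the text. Next I'll locate the covers.

Run:
```python
from h import *
import pickle
from scipy.optimize import least_squares
t=cams.camera_info("top"); w,_=pickle.load(open("w1.pkl","rb"))
im=cv2.imread("pics/top0.png").astype(float)
hsv=cv2.cvtColor(im.astype(np.uint8),cv2.COLOR_BGR2HSV)
for n,(u,v) in dict(wide=(338,201),narrow=(423,200),hex=(384,160)).items():
    m=((hsv[:,:,1]<70)&(hsv[:,:,2]>110)).astype(np.uint8)
    k,l,s,c=cv2.connectedComponentsWithStats(m); j=l[v,u]
    print(n,s[j],c[j].round(1),[px2w(t,*c[j],z)[:2].round(4).tolist() for z in (.02,.04)])
for n,(u,v) in dict(mug=(429,131),bottle=(192,151),tape=(231,254),sd=(205,190),sdtip=(160,225),gauge=(282,128),yellow=(449,232),black=(426,280),sleeve=(457,158)).items(): print(n,px2w(t,u,v,.04).round(3))
# two-view height check: wide boss top, gauge disc top
for n,a,b in (("wide boss",(339,200.5),(299,302)),("gauge",(281.5,127.5),(467,180))):
    f=lambda p: np.r_[w2px(t,p)-a,w2px(w,p)-b]
    r=least_squares(f,[.5,0,.03]);print(n,r.x.round(4),r.fun.round(1))
st()
```

```text
wide [ 320  158   34   61 1053] [337.4 197. ] [[0.519, -0.0367], [0.5177, -0.0358]]
narrow [407 187  28  25 529] [421.3 199. ] [[0.5116, -0.3237], [0.5104, -0.3194]]
hex [368 146  31  29 660] [382.7 160.6] [[0.6439, -0.1927], [0.6411, -0.19]]
mug [ 0.742 -0.349  0.04 ]
bottle [0.675 0.457 0.04 ]
tape [0.326 0.322 0.04 ]
sd [0.542 0.412 0.04 ]
sdtip [0.424 0.562 0.04 ]
gauge [0.753 0.152 0.04 ]
yellow [ 0.399 -0.412  0.04 ]
black [ 0.238 -0.332  0.04 ]
sleeve [ 0.65  -0.443  0.04 ]
wide boss [ 0.5148 -0.0439  0.0186] [ 0.5 -2.3 -1.1 -0.3]
gauge [0.7604 0.157  0.0294] [-0.7 -1.  -0.4  0.3]
t 2.15 tcp [551.6 196.6 399.8] psi 89.8 z [ 0.001  0.001 -1.   ] F [ 1.  -0.7  0.2] gap 0.47 q6 0.15
```

Request:
carry_out([
  [[-32.5,-4,26,0,0,-3,6],[-32.5,-4,26,0,0,-3,6],[-32.5,-4,26,0,0,-3,6],[-32.5,-4,26,0,0,-3,6],[-32.5,-4,26,0,0,-3,6],[-32.5,-4,26,0,0,-3,6],[-32.5,-4,26,0,0,-3,6],[-32.5,-4,26,0,0,-3,6],[-32.5,-4,26,0,0,-3,6],[-32.5,-4,26,0,0,-3,6],[-32.5,-4,26,0,0,-3,6],[-32.5,-4,26,0,0,-3,6]],
])

```text
t: 3.15
tcp_pos: [0.5053, -0.1338, 0.1383]
tool_rot: [0.693, 0.721, -0.001, -0.002]
force: [1.1, -0.0, 0.7]
finger_gap: 0.699
gripper_force: 0.0
```

```bash
cat >> h.py <<'E'
def top(i,im,z,name,xr,yr,s=1600,out=True):
    "rectified view at height z; up = +x, left = +y"
    (xa,xb),(ya,yb)=xr,yr; W,H=int((yb-ya)*s),int((xb-xa)*s)
    wp=[(xa,yb),(xa,ya),(xb,yb),(xb,ya)]
    src=np.float32([w2px(i,(x,y,z)) for x,y in wp]); dst=np.float32([((yb-y)*s,(xb-x)*s) for x,y in wp])
    o=cv2.warpPerspective(im,cv2.getPerspectiveTransform(src,dst),(W,H),flags=cv2.INTER_CUBIC)
    for y in np.arange(np.ceil(ya*20)/20,yb,.05):
        u=int((yb-y)*s);cv2.line(o,(u,0),(u,H),(0,255,0),1);cv2.putText(o,"%.2f"%y,(u,10),0,.35,(255,255,0))
    for x in np.arange(np.ceil(xa*20)/20,xb,.05):
        v=int((xb-x)*s);cv2.line(o,(0,v),(W,v),(0,255,0),1);cv2.putText(o,"%.2f"%x,(0,v-2),0,.35,(255,255,0))
    cv2.imwrite(name,o[:,:,::-1])
E
python3 - <<'E'
from h import *
import pickle
st()
i=cams.camera_info("wrist");im=cams.snapshot("wrist");pickle.dump((i,im),open("w2.pkl","wb"))
cv2.imwrite("pics/w2.png",im[:,:,::-1]);st()
E
```

```text
t 3.15 tcp [ 505.3 -133.8  138.3] psi 92.3 z [-0.005  0.002 -1.   ] F [ 1.1 -0.   0.7] gap 0.70 q6 -0.51
t 3.20 tcp [ 506.2 -132.5  139.5] psi 92.4 z [-0.003  0.001 -1.   ] F [-0.2  0.4 -0. ] gap 0.70 q6 -0.51
```

View pics/w2.png

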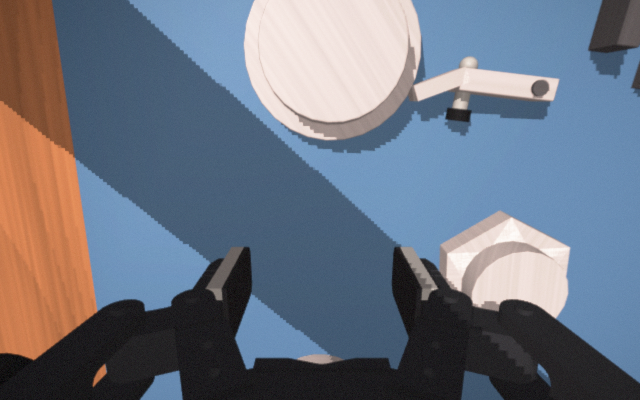

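The picture shows the wide cover's flange spanning columns 246 to 421 with its lower edge at row 139. The narrow cheek's lead-in tip sits at (414,90), very close to the flange.

Run:
```python
from h import *
import pickle
from scipy.optimize import least_squares
i,_=pickle.load(open("w2.pkl","rb"))
P=np.array([px2w(i,u,v,.018)[:2] for u,v in ((246,45),(421,40),(300,131),(332,138.5),(365,134))])
r=least_squares(lambda c:np.hypot(*(P-c).T)-.057,[.51,-.04]);print(r.x.round(4),r.fun.round(4))
B=np.array([px2w(i,u,v,.04)[:2] for u,v in ((258,40),(409.5,40),(334,122))])
r=least_squares(lambda c:np.hypot(*(B-c[:2]).T)-c[2],[.51,-.04,.044]);print(r.x.round(4))
print("tip",px2w(i,414,90,.024).round(4),"finger tips z?",[px2w(i,u,v,.12).round(3) for u,v in ((235,248),(402,248))])
go(r.x[0]+.003,-.128,.028,93)
```

```text
[ 0.5089 -0.0341] [-0.0008 -0.0014 -0.0007 -0.0003  0.0008]
[ 0.5082 -0.0346  0.0439]
tip [ 0.5614 -0.0572  0.024 ] finger tips z? [array([ 0.468, -0.129,  0.12 ]), array([ 0.54 , -0.126,  0.12 ])]
t 3.20 tcp [ 506.2 -132.5  139.5] psi 92.4 z [-0.003  0.001 -1.   ] F [-0.2  0.4 -0. ] gap 0.70 q6 -0.51
row [ 0.41  0.55 11.15] [-0.2 -0.1 -0.6] rows>=2.7
```

Request:
carry_out([
  [[0.4,0.5,5,0,0,-0.5,6],[0.4,0.5,9,0,0,-0.5,6],[0.4,0.5,11,0,0,-0.5,6],[0.4,0.5,11,0,0,-0.5,6],[0.4,0.5,11,0,0,-0.5,6],[0.4,0.5,11,0,0,-0.5,6]],
])

```text
t: 3.7
tcp_pos: [0.5137, -0.1264, 0.0321]
tool_rot: [0.687, 0.727, 0.0, 0.001]
force: [-0.6, 0.3, 0.4]
finger_gap: 0.705
gripper_force: 0.0
```

Request:
carry_out([
  [[0,0,0.2,0,0,0,6],[0,0,0.3,0,0,0,6],[0,0,0.4,0,0,0,6],[0,0,0.4,0,0,0,6]],
])

```text
t: 4.03
tcp_pos: [0.513, -0.1266, 0.0273]
tool_rot: [0.687, 0.726, 0.0, 0.001]
force: [-0.0, 0.4, -0.4]
finger_gap: 0.705
gripper_force: 0.0
```

Run:
```python
from h import *
st()
```

```text
t 4.03 tcp [ 513.  -126.6   27.3] psi 93.1 z [ 0.002 -0.001 -1.   ] F [-0.   0.4 -0.4] gap 0.70 q6 -0.51
```

Request:
carry_out([
  [[0,0,0.1,0,0,0,6],[0,0,0.2,0,0,0,6],[0,0,0.3,0,0,0,6],[0,0,0.4,0,0,0,6],[0,0,0.4,0,0,0,6]],
])

```text
t: 4.45
tcp_pos: [0.5124, -0.1264, 0.022]
tool_rot: [0.687, 0.726, -0.0, -0.0]
force: [0.6, -0.0, 0.6]
finger_gap: 0.699
gripper_force: 0.0
```

Request:
carry_out([
  [[0,0,0.1,0,0,0,6],[0,0,0.2,0,0,0,6],[0,0,0.3,0,0,0,6],[0,0,0.3,0,0,0,6]],
])

```text
t: 4.78
tcp_pos: [0.5124, -0.1264, 0.0191]
tool_rot: [0.687, 0.726, -0.0, -0.0]
force: [0.5, -1.3, -0.2]
finger_gap: 0.702
gripper_force: 0.0
```

Request:
carry_out([
  [[1.5,0,0,0,0,0,6],[2.5,0,0,0,0,0,6],[3.3,0,0,0,0,0,6],[4,0,0,0,0,0,6],[5,0,0,0,0,0,6],[6.3,0,0,0,0,0,6],[7.6,0,0,0,0,0,6],[8.9,0,0,0,0,0,6],[10.2,0,0,0,0,0,6],[11.3,0,0,0,0,0,6],[12,0,0,0,0,0,6],[12,0,0,0,0,0,6]],
])

```text
t: 5.78
tcp_pos: [0.5052, -0.0046, 0.0193]
tool_rot: [0.687, 0.727, -0.0, -0.001]
force: [-1.1, -0.3, 0.3]
finger_gap: 0.7
gripper_force: 0.0
```

Run:
```python
from h import *
import pickle
from scipy.optimize import least_squares
st()
i=cams.camera_info("wrist");im=cams.snapshot("wrist");pickle.dump((i,im),open("w3.pkl","wb"))
a=top(i,im,.04,"pics/r3.png",(.40,.62),(-.08,.16))
im=cv2.imread("pics/r3.png");cv2.imwrite("pics/w3.png",np.hstack([im,cv2.resize(pickle.load(open("w3.pkl","rb"))[1][:,:,::-1],(400,250)).copy() if 0 else im[:, :1]]))
```

```text
t 5.78 tcp [505.2  -4.6  19.3] psi 93.3 z [-0.001  0.001 -1.   ] F [-1.1 -0.3  0.3] gap 0.70 q6 -0.29
```

View pics/r3.png

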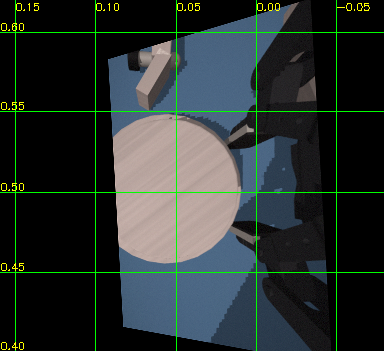

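The wide cover sits centred between the fingers at about (0.502, 0.054), and it clears the cheek tip. I'll continue the push.

Request:
carry_out([
  [[0.6,0,0,0,0,0,6],[1.6,0,0,0,0,0,6],[2.8,0,0,0,0,0,6],[4.2,0,0,0,0,0,6],[5.6,0,0,0,0,0,6],[7,0,0,0,0,0,6],[8.4,0,0,0,0,0,6],[9.8,0,0,0,0,0,6],[11.2,0,0,0,0,0,6],[12.4,0,0,0,0,0,6],[13.5,0,0,0,0,0,6],[14.6,0,0,0,0,0,6]],
])

```text
t: 6.83
tcp_pos: [0.4976, 0.1402, 0.0193]
tool_rot: [0.687, 0.726, -0.0, -0.0]
force: [0.5, -3.1, 0.6]
finger_gap: 0.705
gripper_force: 1.5
```

Request:
carry_out([
  [[1.2,0,0,0,0,0,6],[2.5,0,0,0,0,0,6],[3.8,0,0,0,0,0,6],[5.1,0,0,0,0,0,6],[6.4,0,0,0,0,0,6],[7.7,0,0,0,0,0,6],[9,0,0,0,0,0,6],[10.2,0,0,0,0,0,6],[11.2,0,0,0,0,0,6],[11.7,0,0,0,0,0,6],[11.9,0,0,0,0,0,6],[11.9,0,0,0,0,0,6]],
])

```text
t: 7.83
tcp_pos: [0.4913, 0.2587, 0.0193]
tool_rot: [0.687, 0.726, 0.0, -0.0]
force: [-0.4, -0.3, -0.5]
finger_gap: 0.699
gripper_force: 0.0
```

Request:
carry_out([
  [[-2,0,0,0,0,0,6],[-4,0,-4,0,0,0,6],[-5,0,-8,0,0,0,6],[-5,0,-11,0,0,0,6],[-5,0,-14,0,0,0,6],[-5,0,-14,0,0,0,6]],
])

```text
t: 8.33
tcp_pos: [0.498, 0.2084, 0.1649]
tool_rot: [0.688, 0.726, 0.005, 0.003]
force: [0.7, 0.0, -0.4]
finger_gap: 0.708
gripper_force: 0.0
```

Run:
```python
from h import *
import pickle
st()
i=cams.camera_info("wrist");im=cams.snapshot("wrist");pickle.dump((i,im),open("w4.pkl","wb"))
top(i,im,.024,"pics/r4.png",(.38,.76),(.10,.42))
st()
```

```text
t 8.33 tcp [498.  208.4 164.9] psi 93.0 z [ 0.012  0.003 -1.   ] F [ 0.7  0.  -0.4] gap 0.71 q6 0.14
t 8.38 tcp [496.6 208.3 162.6] psi 93.1 z [ 0.008  0.002 -1.   ] F [-0.7 -0.1  0.2] gap 0.70 q6 0.14
```

View pics/r4.png

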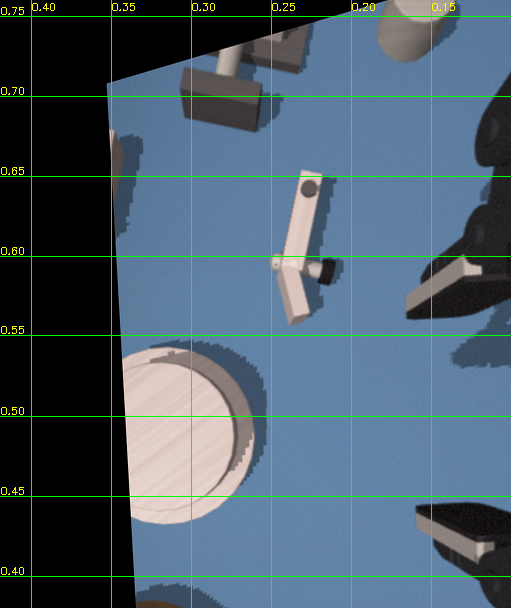

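The wide cover is at (0.488, 0.318), and the stop's front edge is centred at (0.6975, 0.281), the same as before. Next I swing the tool behind it, facing the nest.

Request:
carry_out([
  [[6,-4,0,0,0,7,6],[10,-7,0,0,0,14,6],[12,-8,0,0,0,21,6],[12,-8,0,0,0,28,6],[12,-8,0,0,0,35,6],[12,-8,0,0,0,42,6],[12,-8,0,0,0,49,6],[12,-8,0,0,0,56,6],[12,-8,0,0,0,63,6],[12,-8,0,0,0,70,6],[12,-8,0,0,0,77,6],[12,-8,0,0,0,77,6]],
])

```text
t: 9.38
tcp_pos: [0.4069, 0.3231, 0.1579]
tool_rot: [0.99, 0.139, -0.001, 0.0]
force: [-0.1, 0.2, -0.6]
finger_gap: 0.705
gripper_force: 0.0
```

Run:
```python
from h import *
go(.418,.333,.05,-12)
```

```text
t 9.38 tcp [406.9 323.1 157.9] psi 16.0 z [-0.003 -0.001 -1.   ] F [-0.1  0.2 -0.6] gap 0.71 q6 1.75
row [ 1.37 -0.64 10.79] [ 0.   0.2 28. ] rows>=2.6
```

Request:
carry_out([
  [[1.3,-0.6,2,0,0,7,6],[1.3,-0.6,4,0,0,14,6],[1.3,-0.6,6,0,0,21,6],[1.3,-0.6,7,0,0,28,6],[1.3,-0.6,8,0,0,28,6],[1.3,-0.6,10,0,0,28,6],[1.3,-0.6,12,0,0,28,6],[1.3,-0.6,13,0,0,28,6],[1.3,-0.6,13.8,0,0,28,6],[1.3,-0.6,13.8,0,0,28,6]],
])

```text
t: 10.22
tcp_pos: [0.4178, 0.3324, 0.0198]
tool_rot: [0.995, -0.102, -0.001, 0.001]
force: [-0.7, 0.1, 0.8]
finger_gap: 0.697
gripper_force: 0.0
```

```bash
cat >> h.py <<'E'
N=dict(wide=(.637,.296,-12),narrow=(.6294,.0024,-3.5))
def nest(k,p):
    x,y,a=N[k]; a=np.radians(a); d=np.asarray(p)[:2]-(x,y); c,s=np.cos(a),np.sin(a)
    return np.round(np.array([c*d[0]+s*d[1],-s*d[0]+c*d[1]])*1000,1)
E
python3 - <<'E'
from h import *
s=st();print(nest("wide",s["tcp_pos"]))
E
```

```text
t 10.22 tcp [417.8 332.4  19.8] psi -11.7 z [-0.003 -0.001 -1.   ] F [-0.7  0.1  0.8] gap 0.70 q6 2.24
[-222.  -10.]
```

Request:
carry_out([
  [[0.8,0,0,0,0,0,6],[1.3,0,0,0,0,0,6],[2,-0.1,0,0,0,0,6],[2.8,-0.25,0,0,0,0,6],[3.6,-0.4,0,0,0,0,6],[4.4,-0.55,0,0,0,0,6],[5.2,-0.7,0,0,0,0,6],[6,-0.85,0,0,0,0,6],[6.8,-1.0,0,0,0,0,6],[7.4,-1.0,0,0,0,0,6],[7.8,-1.0,0,0,0,0,6],[7.8,-1.0,0,0,0,0,6]],
])

```text
t: 11.22
tcp_pos: [0.4988, 0.3267, 0.0215]
tool_rot: [0.995, -0.103, 0.001, -0.001]
force: [-2.0, 0.1, 1.0]
finger_gap: 0.698
gripper_force: 0.9
```

Run:
```python
from h import *
import pickle
s=st();print(nest("wide",s["tcp_pos"]))
i=cams.camera_info("wrist");im=cams.snapshot("wrist");pickle.dump((i,im),open("w5.pkl","wb"))
cv2.imwrite("pics/w5.png",im[:,:,::-1])
```

```text
t 11.22 tcp [498.8 326.7  21.5] psi -11.9 z [ 0.003  0.001 -1.   ] F [-2.   0.1  1. ] gap 0.70 q6 2.17
[-141.6    1.3]
```

View pics/w5.png

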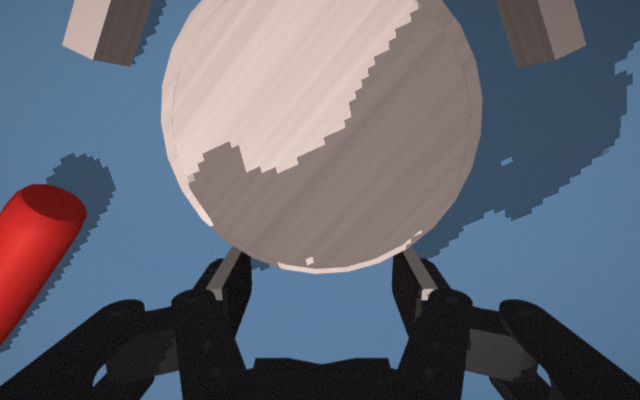

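The wide cover is centred between the lead-in tips: boss centre at u≈322, tip midpoint at about 323. I'll continue through the gate slowly.

Request:
carry_out([
  [[0.5,0,0,0,0,0,6],[1.1,0,0,0,0,0,6],[1.7,0,0,0,0,0,6],[2.3,0,0,0,0,0,6],[2.9,0,0,0,0,0,6],[3.5,0,0,0,0,0,6],[3.9,0,0,0,0,0,6],[4.2,0,0,0,0,0,6],[4.5,0,0,0,0,0,6],[4.5,0,0,0,0,0,6]],
])

```text
t: 12.1
tcp_pos: [0.5395, 0.3172, 0.0212]
tool_rot: [0.995, -0.104, -0.002, 0.001]
force: [-7.1, 1.3, 3.6]
finger_gap: 0.708
gripper_force: 3.8
```

Request:
carry_out([
  [[0.3,0,0,0,0,0,6],[0.6,0,0,0,0,0,6],[0.9,0,0,0,0,0,6],[1.2,0,0,0,0,0,6],[1.5,0,0,0,0,0,6],[1.8,0,0,0,0,0,6],[1.8,0,0,0,0,0,6]],
])

```text
t: 12.68
tcp_pos: [0.5576, 0.3134, 0.0212]
tool_rot: [0.995, -0.103, -0.001, 0.001]
force: [-4.4, -0.8, 2.1]
finger_gap: 0.707
gripper_force: 2.7
```

Run:
```python
from h import *
s=st();print(nest("wide",s["tcp_pos"]))
```

```text
t 12.68 tcp [557.6 313.4  21.2] psi -11.8 z [-0.003 -0.001 -1.   ] F [-4.4 -0.8  2.1] gap 0.71 q6 2.11
[-81.3   0.5]
```

Request:
carry_out([
  [[0.3,0,0,0,0,0,6],[0.6,0,0,0,0,0,6],[0.9,0,0,0,0,0,6],[1.2,0,0,0,0,0,6],[1.5,0,0,0,0,0,6],[1.7,0,0,0,0,0,6],[1.8,0,0,0,0,0,6],[1.8,0,0,0,0,0,6]],
])

```text
t: 13.35
tcp_pos: [0.5763, 0.3098, 0.0211]
tool_rot: [0.995, -0.103, -0.0, 0.0]
force: [-4.3, 1.1, 2.1]
finger_gap: 0.702
gripper_force: 2.5
```

Request:
carry_out([
  [[0.1,0,0,0,0,0,6],[0.2,0,0,0,0,0,6],[0.3,0,0,0,0,0,6],[0.3,0,0,0,0,0,6]],
])

```text
t: 13.68
tcp_pos: [0.5797, 0.3092, 0.0212]
tool_rot: [0.995, -0.103, 0.0, -0.0]
force: [-2.5, 0.1, 0.6]
finger_gap: 0.702
gripper_force: 2.0
```

Run:
```python
from h import *
s=st();print(nest("wide",s["tcp_pos"]))
```

```text
t 13.68 tcp [579.7 309.2  21.2] psi -11.9 z [ 0.001 -0.    -1.   ] F [-2.5  0.1  0.6] gap 0.70 q6 2.10
[-58.8   1. ]
```

Request:
carry_out([
  [[0.1,0,0,0,0,0,6],[0.1,0,0,0,0,0,6]],
])

```text
t: 13.85
tcp_pos: [0.5805, 0.3089, 0.0212]
tool_rot: [0.995, -0.103, 0.0, 0.0]
force: [-2.9, -0.8, 0.8]
finger_gap: 0.706
gripper_force: 2.0
```

Request:
carry_out([
  [[0.1,0,0,0,0,0,6],[0.1,0,0,0,0,0,6]],
])

```text
t: 14.02
tcp_pos: [0.5817, 0.3088, 0.0212]
tool_rot: [0.995, -0.103, 0.0, -0.0]
force: [-2.2, 0.0, 0.3]
finger_gap: 0.701
gripper_force: 1.6
```

Request:
carry_out([
  [[0.1,0,0,0,0,0,6],[0.1,0,0,0,0,0,6]],
])

```text
t: 14.18
tcp_pos: [0.5828, 0.3087, 0.0213]
tool_rot: [0.995, -0.103, 0.001, -0.0]
force: [-2.4, -0.6, -0.8]
finger_gap: 0.703
gripper_force: 1.4
```

Request:
carry_out([
  [[0.1,0,0,0,0,0,6],[0.1,0,0,0,0,0,6]],
])

```text
t: 14.35
tcp_pos: [0.5836, 0.3086, 0.0213]
tool_rot: [0.995, -0.103, 0.0, -0.0]
force: [-2.0, -0.9, -1.3]
finger_gap: 0.704
gripper_force: 1.3
```

Request:
carry_out([
  [[0.1,0,0,0,0,0,6],[0.1,0,0,0,0,0,6]],
])

```text
t: 14.52
tcp_pos: [0.5845, 0.3083, 0.0213]
tool_rot: [0.995, -0.103, 0.0, -0.0]
force: [-1.8, -0.7, -1.7]
finger_gap: 0.702
gripper_force: 1.3
```

Request:
carry_out([
  [[0.1,0,0,0,0,0,6],[0.1,0,0,0,0,0,6]],
])

```text
t: 14.68
tcp_pos: [0.5847, 0.3082, 0.0213]
tool_rot: [0.995, -0.103, -0.0, -0.0]
force: [-3.7, 1.1, 0.1]
finger_gap: 0.703
gripper_force: 1.9
```

Request:
carry_out([
  [[0.1,0,0,0,0,0,6],[0.1,0,0,0,0,0,6]],
])

```text
t: 14.85
tcp_pos: [0.5849, 0.3081, 0.0212]
tool_rot: [0.995, -0.103, -0.001, 0.0]
force: [-4.4, 2.3, 0.0]
finger_gap: 0.703
gripper_force: 2.7
```

Request:
carry_out([
  [[0.1,0,0,0,0,0,6],[0.2,0,0,0,0,0,6],[0.2,0,0,0,0,0,6]],
])

```text
t: 15.1
tcp_pos: [0.5851, 0.308, 0.0212]
tool_rot: [0.995, -0.103, -0.003, 0.0]
force: [-7.7, 2.2, 2.2]
finger_gap: 0.703
gripper_force: 4.1
```

Request:
carry_out([
  [[0.1,0,0,0,0,0,6],[0.2,0,0,0,0,0,6],[0.2,0,0,0,0,0,6]],
])

```text
t: 15.35
tcp_pos: [0.5853, 0.308, 0.0211]
tool_rot: [0.995, -0.103, -0.005, 0.001]
force: [-11.7, 4.0, 4.1]
finger_gap: 0.702
gripper_force: 5.5
```

The wide cover is against its stop: the TCP stalled at 0.585 while the force rose to 12 N. Now I'll retreat and look.

Request:
carry_out([
  [[-1,0,0,0,0,0,6],[-3,0,0,0,0,0,6],[-5,0,-3,0,0,0,6],[-6,0,-7,0,0,0,6],[-6,0,-11,0,0,0,6],[-6,0,-15,0,0,0,6],[-6,0,-18,0,0,0,6],[-6,0,-18,0,0,0,6]],
])

```text
t: 16.02
tcp_pos: [0.537, 0.3213, 0.21]
tool_rot: [0.995, -0.103, 0.009, -0.004]
force: [1.3, -0.1, -0.4]
finger_gap: 0.703
gripper_force: 0.0
```

Run:
```python
from h import *
import pickle
st()
i=cams.camera_info("wrist");im=cams.snapshot("wrist");pickle.dump((i,im),open("w6.pkl","wb"))
top(i,im,.024,"pics/r6.png",(.5,.76),(.16,.42),2000)
go(.512,-.40,.20,91)
```

```text
t 16.02 tcp [537.  321.3 210. ] psi -11.8 z [ 0.019  0.006 -1.   ] F [ 1.3 -0.1 -0.4] gap 0.70 q6 2.14
t 16.07 tcp [535.4 320.5 206.7] psi -11.9 z [ 0.014  0.004 -1.   ] F [ 0.8 -0.6 -0.3] gap 0.70 q6 2.14
row [12.51 71.    0.34] [   0.4   -0.9 -102.9] rows>=17.3
```

View pics/r6.png

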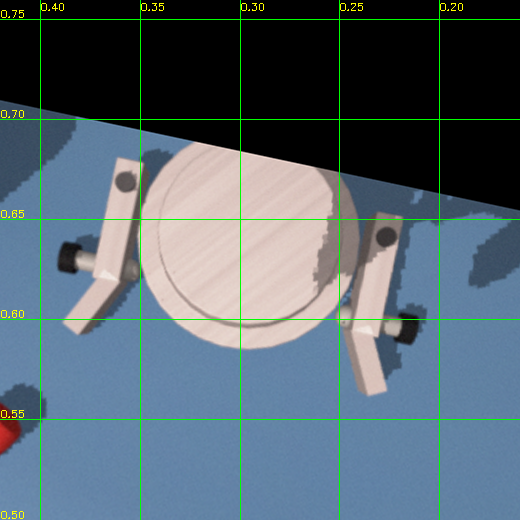

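The wide cover lies flat in its nest between the cheeks. Now on to the narrow cover.

Request:
carry_out([
  [[6,36,0,0,0,-52,6],[6,36,0,0,0,-52,5],[6,36,0,0,0,-52,5],[6,36,0,0,0,-52,5],[6,36,0,0,0,-52,5],[6,36,0,0,0,-52,5],[6,36,0,0,0,-52,5],[6,36,0,0,0,-52,5],[6,36,0,0,0,-52,5],[6,36,0,0,0,-52,5],[6,36,0,0,0,-52,5]],
])

```text
t: 16.98
tcp_pos: [0.5165, -0.0495, 0.2005]
tool_rot: [0.94, 0.341, 0.0, 0.001]
force: [0.1, 0.7, 1.0]
finger_gap: 0.584
gripper_force: 0.0
```

Run:
```python
from h import *
go(.512,-.40,.20,91)
```

```text
t 16.98 tcp [516.5 -49.5 200.5] psi 39.8 z [ 0.001 -0.002 -1.   ] F [0.1 0.7 1. ] gap 0.58 q6 0.57
row [-22.8   26.63   0.12] [  0.1   0.1 -51.2] rows>=8.4
```

Request:
carry_out([
  [[-22.8,26.6,0,0,0,-51,5],[-22.8,26.6,0,0,0,-51,5],[-22.8,26.6,0,0,0,-51,5],[-22.8,26.6,0,0,0,-51,5],[-22.8,26.6,0,0,0,-51,5],[-22.8,26.6,0,0,0,-51,5],[-22.8,26.6,0,0,0,-51,5],[-22.8,26.6,0,0,0,-51,5],[-22.8,26.6,0,0,0,-51,5],[-22.8,26.6,0,0,0,-51,5],[-22.8,26.6,0,0,0,-51,5]],
])

```text
t: 17.9
tcp_pos: [0.5131, -0.3966, 0.2]
tool_rot: [0.701, 0.713, 0.0, -0.0]
force: [0.8, 0.9, -0.9]
finger_gap: 0.585
gripper_force: 0.0
```

```bash
cat >> h.py <<'E'
def drum(i,im,guess,z=.04,R0=.045):
    "fit circle of known radius to the outline of the bright grey top (height z)"
    s=2000;xa,ya=guess[0]-.09,guess[1]-.09;n=360
    wp=[(xa,ya),(xa,ya+.18),(xa+.18,ya)];wp.append((xa+.18,ya+.18))
    src=np.float32([w2px(i,(x,y,z)) for x,y in wp]); dst=np.float32([((y-ya)*s,(x-xa)*s) for x,y in wp])
    o=cv2.warpPerspective(im,cv2.getPerspectiveTransform(src,dst),(n,n),flags=cv2.INTER_LINEAR).astype(int)
    m=((o[:,:,0]>o[:,:,2]-8)&(o.sum(2)>150)).astype(float)   # not blue
    k=np.zeros((241,241));yy,xx=np.mgrid[-120:121,-120:121];r=np.hypot(xx,yy)
    k[r<R0*s-1]=1;k[(r>=R0*s+1)&(r<R0*s+14)]=-(k.sum()/((r>=R0*s+1)&(r<R0*s+14)).sum())*.5
    c=cv2.filter2D(m,-1,k,borderType=cv2.BORDER_CONSTANT); v,u=np.unravel_index(c.argmax(),c.shape)
    print("drum at",(xa+v/s).round(4),(ya+u/s).round(4),"score %.2f"%(c.max()/k[k>0].sum()));return m
E
python3 - <<'E'
from h import *
import pickle
st()
i=cams.camera_info("wrist");im=cams.snapshot("wrist");pickle.dump((i,im),open("w7.pkl","wb"))
m=drum(i,im,(.511,-.322))
t=cams.camera_info("top");drum(t,cams.snapshot("top"),(.511,-.322))
E
```

```text
t 17.90 tcp [ 513.1 -396.6  200. ] psi 91.0 z [-0.  0. -1.] F [ 0.8  0.9 -0.9] gap 0.58 q6 -0.85
drum at 0.5095 -0.322 score 0.97
drum at 0.508 -0.3205 score 0.93
```

Request:
carry_out([
  [[-0.3,-0.3,4,0,0,0,5],[-0.3,-0.3,8,0,0,0,5],[-0.3,-0.3,12,0,0,0,5],[-0.3,-0.3,15,0,0,0,5],[-0.3,-0.3,17,0,0,0,5],[-0.3,-0.3,17.6,0,0,0,5],[-0.3,-0.3,17.9,0,0,0,5],[-0.3,-0.3,17.9,0,0,0,5]],
])

```text
t: 18.67
tcp_pos: [0.5109, -0.3976, 0.0226]
tool_rot: [0.699, 0.715, 0.0, 0.0]
force: [0.7, 0.6, 0.1]
finger_gap: 0.59
gripper_force: 0.0
```

Run:
```python
from h import *
go(.503,-.04,.021,91)
```

```text
t 18.67 tcp [ 510.9 -397.6   22.6] psi 91.2 z [ 0. -0. -1.] F [0.7 0.6 0.1] gap 0.59 q6 -0.86
row [ 3.577e+01 -2.000e-02  1.600e-01] [0.  0.  0.2] rows>=8.6
```

Request:
carry_out([
  [[1,0,0,0,0,0,5],[1.8,0,0,0,0,0,5],[2.5,0,0,0,0,0,5],[3.2,0,0,0,0,0,5],[4.2,0,0,0,0,0,5],[5.4,0,0,0,0,0,5],[6.7,0,0,0,0,0,5],[8,0,0,0,0,0,5],[9.3,0,0,0,0,0,5],[10.6,0,0,0,0,0,5],[11.9,0,0,0,0,0,5],[13.2,0,0,0,0,0,5]],
])

```text
t: 19.67
tcp_pos: [0.5089, -0.2673, 0.0236]
tool_rot: [0.7, 0.714, -0.0, 0.003]
force: [0.6, -5.2, 4.1]
finger_gap: 0.588
gripper_force: 2.8
```

Request:
carry_out([
  [[1.2,0,0,0,0,0,5],[2.4,0,0,0,0,0,5],[3.6,0,0,0,0,0,5],[4.8,0,0,0,0,0,5],[6,0,0,0,0,0,5],[7.2,0,0,0,0,0,5],[8.4,0,0,0,0,0,5],[9.6,0,0,0,0,0,5],[10.8,0,0,0,0,0,5],[11.6,0,0,0,0,0,5],[12,0,0,0,0,0,5],[12,0,0,0,0,0,5]],
])

```text
t: 20.67
tcp_pos: [0.5057, -0.1457, 0.0231]
tool_rot: [0.7, 0.714, 0.0, 0.001]
force: [1.5, -1.0, 1.7]
finger_gap: 0.585
gripper_force: 1.0
```

Run:
```python
from h import *
go(.503,-.04,.021,91)
i=cams.camera_info("wrist");im=cams.snapshot("wrist");drum(i,im,(.505,-.095))
t=cams.camera_info("top");drum(t,cams.snapshot("top"),(.505,-.095))
```

```text
t 20.67 tcp [ 505.7 -145.7   23.1] psi 91.2 z [ 0.002 -0.001 -1.   ] F [ 1.5 -1.   1.7] gap 0.58 q6 -0.51
row [10.58 -0.06  0.2 ] [0.1 0.  0.2] rows>=2.5
drum at 0.5055 -0.0995 score 0.92
drum at 0.5065 -0.1575 score 0.22
```

Request:
carry_out([
  [[0.8,0,0,0,0,0,5],[1.8,0,0,0,0,0,5],[3,0,0,0,0,0,5],[4.2,0,0,0,0,0,5],[5.4,0,0,0,0,0,5],[6.6,0,0,0,0,0,5],[7.8,0,0,0,0,0,5],[9,0,0,0,0,0,5],[9.8,0,0,0,0,0,5],[10.4,0,0,0,0,0,5],[10.6,0,0,0,0,0,5],[10.6,0,0,0,0,0,5]],
])

```text
t: 21.77
tcp_pos: [0.5024, -0.0396, 0.0221]
tool_rot: [0.7, 0.714, -0.0, -0.001]
force: [0.4, -0.1, 0.2]
finger_gap: 0.585
gripper_force: 0.2
```

Request:
carry_out([
  [[-2,0,0,0,0,0,5],[-4,0,-4,0,0,0,5],[-5,0,-8,0,0,0,5],[-5,0,-12,0,0,0,5],[-5,0,-14,0,0,0,5],[-5,0,-14,0,0,0,5]],
])

```text
t: 22.27
tcp_pos: [0.5058, -0.0913, 0.1662]
tool_rot: [0.701, 0.714, 0.002, 0.003]
force: [0.8, 0.1, -0.8]
finger_gap: 0.586
gripper_force: 0.0
```

Run:
```python
from h import *
st()
i=cams.camera_info("wrist");im=cams.snapshot("wrist");drum(i,im,(.503,.008))
go(.41,.016,.16,-3.5)
```

```text
t 22.27 tcp [505.8 -91.3 166.2] psi 91.1 z [ 0.007 -0.002 -1.   ] F [ 0.8  0.1 -0.8] gap 0.59 q6 -0.42
drum at 0.5015 0.0065 score 0.87
t 22.32 tcp [504.5 -90.7 164. ] psi 91.1 z [ 0.003 -0.    -1.   ] F [-0.1  0.9 -0.9] gap 0.58 q6 -0.42
row [10.85 -9.25  0.37] [ 0.1 -0.1 94.6] rows>=3.4
```

Request:
carry_out([
  [[4,-2.5,0,0,0,7,5],[8,-5,0,0,0,14,5],[10.3,-6.4,0,0,0,21,5],[10.3,-6.4,0,0,0,28,5],[10.3,-6.4,0,0,0,35,5],[10.3,-6.4,0,0,0,42,5],[10.3,-6.4,0,0,0,49,5],[10.3,-6.4,0,0,0,56,5],[10.3,-6.4,0,0,0,63,5],[10.3,-6.4,0,0,0,70,5],[10.3,-6.4,0,0,0,77,5],[10.3,-6.4,0,0,0,77,5]],
])

```text
t: 23.32
tcp_pos: [0.4361, 0.0118, 0.1605]
tool_rot: [0.993, 0.122, -0.003, -0.001]
force: [-0.5, 1.0, -0.8]
finger_gap: 0.585
gripper_force: 0.0
```

Run:
```python
from h import *
go(.4386,.0114,.16,-3.5)
```

```text
t 23.32 tcp [436.1  11.8 160.5] psi 14.0 z [-0.006  0.002 -1.   ] F [-0.5  1.  -0.8] gap 0.59 q6 1.09
row [0.24 0.1  0.05] [-0.1  0.3 17.5] rows>=0.1
```

Request:
carry_out([
  [[0.2,0,0,0,0,7,5],[0.2,0,1,0,0,14,5],[0.2,0,3,0,0,17.5,5],[0.2,0,6,0,0,17.5,5],[0.2,0,9,0,0,17.5,5],[0.2,0,11.5,0,0,17.5,5],[0.2,0,13,0,0,17.5,5],[0.2,0,13.8,0,0,17.5,5],[0.2,0,13.8,0,0,17.5,5]],
])

```text
t: 24.07
tcp_pos: [0.438, 0.012, 0.0221]
tool_rot: [1.0, -0.028, -0.003, -0.001]
force: [-0.3, 0.2, -0.7]
finger_gap: 0.586
gripper_force: 0.0
```

Run:
```python
from h import *
s=st();print(nest("narrow",s["tcp_pos"]))
```

```text
t 24.07 tcp [438.   12.   22.1] psi -3.3 z [-0.006  0.002 -1.   ] F [-0.3  0.2 -0.7] gap 0.59 q6 1.40
[-191.6   -2.1]
```

Request:
carry_out([
  [[0.8,0,0,0,0,0,5],[1.4,0,0,0,0,0,5],[2,0,0,0,0,0,5],[2.7,-0.1,0,0,0,0,5],[3.4,-0.1,0,0,0,0,5],[4.1,-0.2,0,0,0,0,5],[4.8,-0.2,0,0,0,0,5],[5.5,-0.2,0,0,0,0,5],[6.1,-0.2,0,0,0,0,5],[6.4,-0.2,0,0,0,0,5],[6.4,-0.2,0,0,0,0,5]],
])

```text
t: 24.98
tcp_pos: [0.5046, 0.0099, 0.0247]
tool_rot: [1.0, -0.029, 0.0, -0.0]
force: [-2.6, 1.1, 3.5]
finger_gap: 0.587
gripper_force: 1.9
```

Run:
```python
from h import *
import pickle
s=st();print(nest("narrow",s["tcp_pos"]))
i=cams.camera_info("wrist");im=cams.snapshot("wrist");pickle.dump((i,im),open("w8.pkl","wb"))
cv2.imwrite("pics/w8.png",im[:,:,::-1])
```

```text
t 24.98 tcp [504.6   9.9  24.7] psi -3.3 z [ 0.001 -0.    -1.   ] F [-2.6  1.1  3.5] gap 0.59 q6 1.43
[-1.251e+02 -1.000e-01]
```

View pics/w8.png

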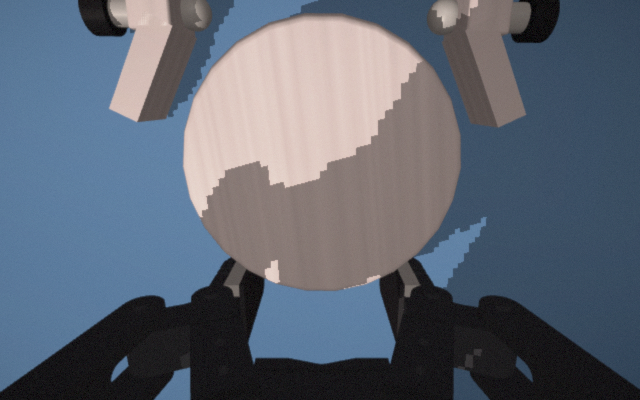

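The narrow cover's centre is at u≈322 and the nest's centre at about 318.5, so the nest lies about 1.2 mm to the left. I'll correct by 1 mm and push through.

Request:
carry_out([
  [[0.5,-0.1,0,0,0,0,5],[1.1,-0.1,0,0,0,0,5],[1.7,-0.1,0,0,0,0,5],[2.3,-0.1,0,0,0,0,5],[2.9,-0.1,0,0,0,0,5],[3.4,-0.1,0,0,0,0,5],[3.8,-0.1,0,0,0,0,5],[4.1,-0.1,0,0,0,0,5],[4.4,-0.1,0,0,0,0,5],[4.4,-0.1,0,0,0,0,5]],
])

```text
t: 25.87
tcp_pos: [0.539, 0.0097, 0.0241]
tool_rot: [1.0, -0.029, -0.01, -0.001]
force: [-16.6, 0.2, 13.7]
finger_gap: 0.585
gripper_force: 10.1
```

Request:
carry_out([
  [[0.3,0,0,0,0,0,5],[0.6,0,0,0,0,0,5],[0.9,0,0,0,0,0,5],[1.2,0,0,0,0,0,5],[1.5,0,0,0,0,0,5],[1.5,0,0,0,0,0,5]],
])

```text
t: 26.37
tcp_pos: [0.5627, 0.0072, 0.0242]
tool_rot: [1.0, -0.029, -0.0, 0.0]
force: [0.5, -1.2, -0.7]
finger_gap: 0.589
gripper_force: 0.6
```

Run:
```python
from h import *
s=st();print(nest("narrow",s["tcp_pos"]))
i=cams.camera_info("wrist");im=cams.snapshot("wrist");drum(i,im,s["tcp_pos"][:2]+[.0484,-.003])
```

```text
t 26.37 tcp [562.7   7.2  24.2] psi -3.4 z [-0. -0. -1.] F [ 0.5 -1.2 -0.7] gap 0.59 q6 1.44
[-66.9   0.7]
drum at 0.6111 0.0002 score 0.75
```

Request:
carry_out([
  [[0.3,0,0,0,0,0,5],[0.6,0,0,0,0,0,5],[0.9,0,0,0,0,0,5],[1.2,0,0,0,0,0,5],[1.4,0,0,0,0,0,5],[1.5,0,0,0,0,0,5],[1.5,0,0,0,0,0,5]],
])

```text
t: 27.0
tcp_pos: [0.5792, 0.0064, 0.0243]
tool_rot: [1.0, -0.029, 0.001, 0.0]
force: [-1.2, -0.3, -0.6]
finger_gap: 0.588
gripper_force: 0.8
```

Request:
carry_out([
  [[0.1,0,0,0,0,0,5],[0.2,0,0,0,0,0,5],[0.2,0,0,0,0,0,5]],
])

```text
t: 27.25
tcp_pos: [0.5799, 0.0064, 0.0243]
tool_rot: [1.0, -0.029, -0.0, -0.0]
force: [-2.1, -0.4, 0.4]
finger_gap: 0.59
gripper_force: 1.4
```

Run:
```python
from h import *
s=st();print(nest("narrow",s["tcp_pos"]))
```

```text
t 27.25 tcp [579.9   6.4  24.3] psi -3.4 z [-0.  0. -1.] F [-2.1 -0.4  0.4] gap 0.59 q6 1.45
[-49.7   1. ]
```

Request:
carry_out([
  [[0.1,0,0,0,0,0,5],[0.2,0,0,0,0,0,5],[0.2,0,0,0,0,0,5]],
])

```text
t: 27.5
tcp_pos: [0.5822, 0.0063, 0.0243]
tool_rot: [1.0, -0.029, 0.0, -0.0]
force: [-1.8, -0.9, -0.4]
finger_gap: 0.582
gripper_force: 1.3
```

Request:
carry_out([
  [[0.1,0,0,0,0,0,5],[0.2,0,0,0,0,0,5],[0.2,0,0,0,0,0,5]],
])

```text
t: 27.75
tcp_pos: [0.5843, 0.0061, 0.0243]
tool_rot: [1.0, -0.029, 0.0, -0.0]
force: [-2.2, -0.0, -0.6]
finger_gap: 0.585
gripper_force: 1.3
```

Request:
carry_out([
  [[0.1,0,0,0,0,0,5],[0.2,0,0,0,0,0,5],[0.2,0,0,0,0,0,5]],
])

```text
t: 28.0
tcp_pos: [0.5864, 0.0059, 0.0243]
tool_rot: [1.0, -0.029, 0.0, 0.0]
force: [-2.9, 0.3, -0.8]
finger_gap: 0.581
gripper_force: 1.3
```

Request:
carry_out([
  [[0.1,0,0,0,0,0,5],[0.2,0,0,0,0,0,5],[0.2,0,0,0,0,0,5]],
])

```text
t: 28.25
tcp_pos: [0.5884, 0.0058, 0.0243]
tool_rot: [1.0, -0.029, 0.0, 0.0]
force: [-2.7, -0.7, -1.0]
finger_gap: 0.581
gripper_force: 1.2
```

Request:
carry_out([
  [[0.1,0,0,0,0,0,5],[0.2,0,0,0,0,0,5],[0.2,0,0,0,0,0,5]],
])

```text
t: 28.5
tcp_pos: [0.59, 0.0057, 0.0243]
tool_rot: [1.0, -0.029, -0.0, -0.0]
force: [-2.5, 0.0, -0.2]
finger_gap: 0.588
gripper_force: 1.6
```

Request:
carry_out([
  [[0.1,0,0,0,0,0,5],[0.2,0,0,0,0,0,5],[0.2,0,0,0,0,0,5]],
])

```text
t: 28.75
tcp_pos: [0.5901, 0.0057, 0.0243]
tool_rot: [1.0, -0.029, -0.002, -0.0]
force: [-6.0, -1.1, 3.3]
finger_gap: 0.588
gripper_force: 3.0
```

Contact. I'll confirm by pressing a little more.

Request:
carry_out([
  [[0.1,0,0,0,0,0,5],[0.2,0,0,0,0,0,5],[0.2,0,0,0,0,0,5]],
])

```text
t: 29.0
tcp_pos: [0.5902, 0.0058, 0.0242]
tool_rot: [1.0, -0.029, -0.004, -0.0]
force: [-8.9, -1.4, 6.8]
finger_gap: 0.582
gripper_force: 4.5
```

Request:
carry_out([
  [[0.1,0,0,0,0,0,5],[0.2,0,0,0,0,0,5],[0.2,0,0,0,0,0,5]],
])

```text
t: 29.25
tcp_pos: [0.5903, 0.0058, 0.0242]
tool_rot: [1.0, -0.029, -0.006, -0.0]
force: [-12.2, -1.1, 7.9]
finger_gap: 0.587
gripper_force: 6.4
```

Request:
carry_out([
  [[-1,0,0,0,0,0,5],[-3,0,0,0,0,0,5],[-6,0,-3,0,0,0,5],[-8,0,-7,0,0,0,5],[-8,0,-11,0,0,0,5],[-8,0,-15,0,0,0,5],[-8,0,-19,0,0,0,5],[-8,0,-23,0,0,0,5],[-8,0,-26,0,0,0,5],[-8,0,-26,0,0,0,5],[-8,0,-26,0,0,0,5],[-8,0,-26,0,0,0,5]],
])

```text
t: 30.25
tcp_pos: [0.5163, 0.01, 0.2842]
tool_rot: [1.0, -0.029, 0.001, 0.0]
force: [-0.8, -0.3, -0.2]
finger_gap: 0.584
gripper_force: 0.0
```

Run:
```python
from h import *
import pickle
st()
i=cams.camera_info("wrist");im=cams.snapshot("wrist");pickle.dump((i,im),open("w9.pkl","wb"))
drum(i,im,(.637,.001))
```

```text
t 30.25 tcp [516.3  10.  284.2] psi -3.4 z [ 0.001 -0.    -1.   ] F [-0.8 -0.3 -0.2] gap 0.58 q6 1.43
drum at 0.6375 0.0025 score 0.83
```

```bash
python3 -c "
from station import sign_off
print(sign_off())"
```

```text
the job is handed in; nothing more can be done
None
```

I pushed both round covers through their gates and up against their stops: pressing each with about 12 N didn't move it further, well under the 40 N that shifts a stop. I handed the job in at about 30 s; it returned no verdict, and I took no last picture of the gap at either stop or of the bystanders.

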